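Put three mixed-up things back on their own coasters on the outdoor kitchen shelf

ROBOT

A 6-joint arm with a two-finger parallel gripper is mounted at the origin on the work surface. World frame = base frame: x ahead of the robot, y to its left, z up, the work surface at z = 0. Lengths are in m, angles in rad, forces in N, time in s.
With the tool pointing down it reaches from about 0.25 to 0.775 m from the base axis. Payload 4 kg.
Tool frame: the origin (TCP) lies between the finger pads; the fingertips stand 14 mm ahead of it and the grasp point (between the pads) lies 5 mm behind it (nose_length is the distance from the TCP to the fingertips, in m); z points along the fingers, y is the line along which they close (so a half turn about z gives the same grasp; the last joint's range is limited). The gripper opens to 94 mm and grips with 3 to 60 N. Pads are 16 mm wide; open, the fingers measure 119 mm over their backs; the gripper's body (75 mm by 177 mm) begins 78 mm behind the grasp point.
Start: joints at [-1.429, 0.087, 1.371, -0, 1.684, -0.103], TCP at [0.133, -0.534, 0.189] pointing down, gripper open.
Joint ranges: [-3.1, 3.1], [-0.76, 2.03], [0.27, 2.55], [-1.08, 4.22], [0.17, 2.65], [-2.57, 2.57]. Speed limits (rad/s): [2.79, 2.79, 3.14, 3.14, 3.14, 3.14].

INTERFACE

Orientations are given as [roll, pitch, yaw] about the fixed x, y, z axes, in that order (R = Rz(yaw) Ry(pitch) Rx(roll)).
In Python, from bench import * gives the robot as it stands.
- The arm moves only by the tool move_arm, never from a script. Its argument "steps" is one flat list of numbers, 7 for each row, row after row: the turn, a rotation vector about the world's x, y, z in rad, then the shift along the world's x, y, z in m, then the opening, from 0 (shut) to 1 (fully open). A call has 1 to 12 rows; each row is the pose to reach, as a shift and turn from the pose commanded when the call began; what a row does not reach only later rows make up. A row lasts 1/10 s, in which the tool goes at most 50 mm and 8.59 degrees, less where a joint would pass 70% of its speed; a pose out of reach is approached as far as the arm can. A call with a gripper value outside its range is refused whole. The fingers move at their own pace and stop on an object; the grip force is fixed at half the most. Time passes only in rows, so rows that repeat a pose let the fingers close. It gives the time, the measured TCP pose, the force, the opening and the grip force at its end, in the units of the state.
- get_obs(): the state, without advancing time (a new reading comes with each control period).
- snapshot(name): name is "scene" or "side" or "wrist"; returns (picture, depth): 480x640x3 uint8, red, green, blue; 480x640 float32, m along the optical axis (not along the pixel's ray), 0 where there is no reading.
- camera_model(name): a dict with "fx", "fy", "cx", "cy" (pixels), "k1" (the pictures are not rectified: a ray, as slopes to the right and down, at radius r is drawn at 1 + k1 r^2 times it, then the intrinsics apply), "rvec" (rotation vector, rad) and "tvec" (3), from world to camera coordinates, as OpenCV has them. Camera axes: x right, y down, z forward; pixel columns grow to the right and rows downward; lengths in m; the calibration is good to about 2 mm. A picture is of the moment at which its call begins: read the wrist's pose just before it. camera_model takes no time and is no camera call; for the wrist camera it gives the pose at the moment of the call.
- close_job(): hands the job in; it is judged then, once.
Trained networks look in the newest picture that a camera, given by its name, has taken for a name from the list of things; names that differ only in an ending like _2 or _b are one class to them, and where a whole thing is asked for, a point or a joint stands for the part that bears it (a point fixed in the world has none). Each returns a list of dicts, best first, with "score" (0 to 1); they miss things now and then, are a little off and sometimes report something else, mostly with a low value. They report only what shows in the picture. A call takes as long as a camera call. They do not tell look-alikes from the thing itself.
- silhouettes(camera, target): "pixels" (480x640 bool, what is visible of it) and "uv" ([column, row] in pixels, amid what is visible of it).
- spot_point(camera, target): "uv" ([column, row] in pixels: a listed point, or the origin of a listed thing).
The state is a dict: "time": time; "joint_positions": joint angles; "qvel": joint speeds; "joint_torque": joint torques, N m; "tool_pos": TCP position; "ee_rot": TCP orientation; "wrist_force": force on the tool from outside, world axes, zero at the start; "wrist_torque": the same for the moment, N m; "width": finger opening in m; "finger_force": force on a finger pad.
Only numpy, scipy, OpenCV 4.12 (cv2) and the standard library are available. Lean on these libraries where they do the work, as an engineer would, in place of code of your own. Each camera call takes 0.05 s, during which the arm holds its last target. There are 200 camera calls.

TASK

The salt cellar, the white enamel bowl and the clear jar have ended up on one another's coasters: using the empty black mat as the parking place for one of them, move them so that the wooden salt cellar stands in the middle of the cork coaster, the bowl in the middle of the blue one and the green-capped jar in the middle of the yellow one, all let go. Keep all three upright and set them down rather than dropping them, and do not shift the shaker, the tin or the tealight holder that stand among them.

Things in the scene. Friction and masses are not known exactly. Their poses are not given: they have to be found in the camera images.
- salt_cellar: loose brown wooden salt cellar, an upright cylinder 62 mm in diameter and 70 mm high, with its swivel lid shut (the lid does not turn; a knob and a brass pivot stand 9 mm above it). About 0.18 kg. Origin at the centre of its underside, z up. Home: the cork coaster; at the start it stands on the blue one.
- enamel_bowl: loose small deep white enamel bowl, empty, 52 mm high, open on top; outside diameter 66 mm with upright walls from 24 mm above its underside to the rim, tapering below to a foot of 42 mm; wall 3 mm. About 0.16 kg; can be gripped across its outside near the rim. Origin at the centre of its underside, z up. Home: the blue coaster; at the start it stands on the yellow one.
- acrylic_jar: loose empty clear acrylic jar, diameter 56 mm, with a green twist cap (a thin white ring on top) of diameter 59 mm from 58 to 78 mm above its underside; 78 mm high in all. The cap is tight and does not turn. About 0.11 kg. Origin at the centre of its underside, z up. Home: the yellow coaster; at the start it stands on the cork one.
- cork_coaster: light brown cork fixed round coaster, diameter 100 mm, 6 mm thick, flat; origin at the centre of its underside (on the shelf), z up. Home of the salt cellar.
- blue_coaster: blue fixed round coaster, diameter 100 mm, 6 mm thick, flat; origin at the centre of its underside (on the shelf), z up. Home of the enamel bowl.
- yellow_coaster: yellow fixed round coaster, diameter 100 mm, 6 mm thick, flat; origin at the centre of its underside (on the shelf), z up. Home of the acrylic jar.
- spare_mat: black rubber fixed round coaster, diameter 100 mm, 6 mm thick, flat; origin at the centre of its underside (on the shelf), z up. Empty at the start: the parking place.
- steel_shaker: loose bystander: dark steel shaker, diameter 40 mm, 72 mm high; origin at the centre of its underside, on the shelf.
- spice_tin: loose bystander: red tin with a silver lid, diameter 49 mm, 50 mm high; origin at the centre of its underside, on the shelf.
- tealight: loose bystander: amber glass tealight holder, an open cup, rim diameter 54 mm, 55 mm high; origin at the centre of its underside, on the shelf.
Not all that is in view belongs to the job. What is shaped like the enamel_bowl but purple is not meant. Of the things that look like the spare_mat, take the one that is farthest to the robot's left at the start.

How it is judged:
By the outcome, as a careful person would: the job done as asked, in the order asked, and still so for the second after the job is handed in, with the robot touching nothing.
It also fails if it takes over 99 s, if anything falls off the work surface, if the arm or the gripper's body presses on something with over 40 N, if the wrist force passes 120 N, or if a joint passes its speed limit or range.

## Working session

There is one attempt and no reset: what is moved stays moved. The work goes in short steps, Python scripts to look and compute and a tool call to move; the robot and the scene stay as the last step left them, time stands still between calls to the robot, and variables do not carry over. Pictures are saved under pics/ and viewed, at most 14 in all, crops included, and the job is handed in when it is done.

Besides the shell and the picture viewer there is one more tool, called as name(argument=value, ...) on one line, values as JSON. move_arm: Moves the arm, as the interface text tells. Its arguments: {"type":"object","properties":{"steps":{"type":"array"}},"required":["steps"]}

```bash
ls; mkdir -p pics; python3 - <<'E'
from bench import *
import cv2
for n in ("scene","side"):
    p,d=snapshot(n); cv2.imwrite(f"pics/{n}0.png",p[:,:,::-1])
    print(n,camera_model(n))
print(get_obs())
E
```

```text
pics
scene {'fx': 440.57547023109294, 'fy': 440.57547023109294, 'cx': 317.7951698164884, 'cy': 237.09374129535237, 'k1': -0.020204665802855182, 'rvec': array([ 1.04398309,  2.57569429, -0.82259425]), 'tvec': array([ 0.36434752, -0.25529519,  1.34855586])}
side {'fx': 517.7369126374816, 'fy': 517.7369126374816, 'cx': 315.1135804422198, 'cy': 244.18466025105153, 'k1': 0.00884294768998066, 'rvec': array([ 0.87601131, -2.62858904,  0.93088436]), 'tvec': array([0.39485061, 0.26304615, 0.92222453])}
{'time': 0.1, 'joint_positions': array([-1.42907572e+00,  8.78746596e-02,  1.37207177e+00,  8.91686744e-06,
        1.68359654e+00, -1.03076812e-01]), 'qvel': array([-0.0001645 , -0.00036912, -0.00418537, -0.00110314,  0.00128578,
       -0.00111728]), 'joint_torque': array([ 2.66703799e-03, -3.41250515e+01, -3.03300619e+01,  7.20348931e-02,
        3.04604438e-02, -9.81642143e-05]), 'tool_pos': array([ 0.13323558, -0.53308555,  0.18744067]), 'ee_rot': array([-3.13965360e+00, -2.09491236e-04,  2.44798207e-01]), 'wrist_force': array([-0.93715521,  0.61575327, -0.34825465]), 'wrist_torque': array([ 0.03383882, -0.00222931, -0.01832557]), 'finger_force': 0.0, 'width': 0.09409065026941442}
```

View pics/scene0.png

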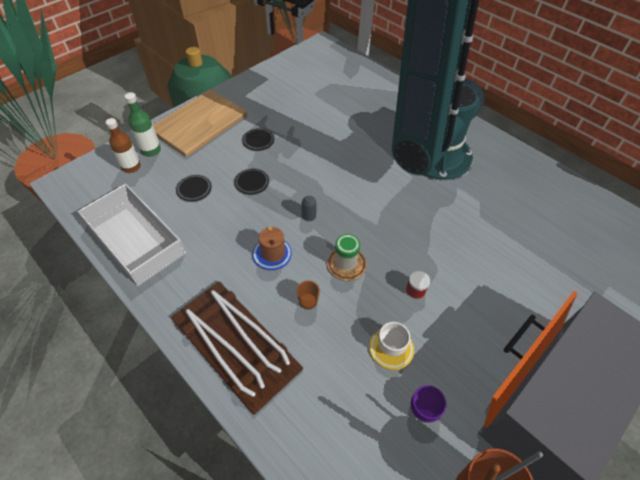

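View pics/side0.png

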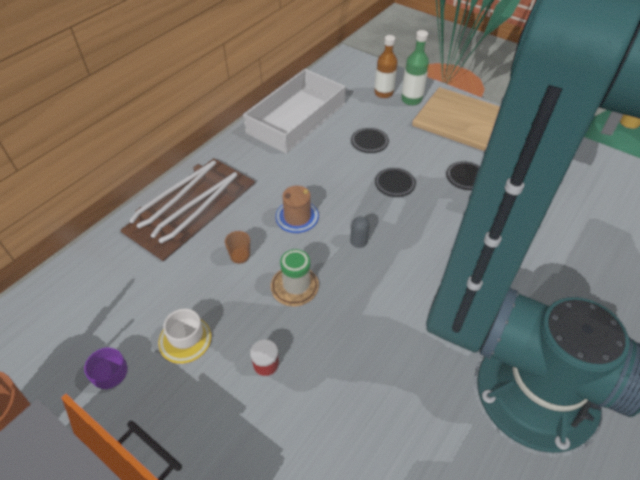

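The scene picture shows the salt cellar (271,245) on the blue coaster, the jar (346,250) on the cork one and the bowl (395,338) on the yellow one. The bystanders are the shaker (309,208), tin (418,284) and tealight (308,295). Look-alikes: a purple bowl (428,403), which is not meant, and three black mats at (258,139), (251,181) and (194,188). I'll choose the mat with the largest y.

```bash
cat > h.py <<'E'
import numpy as np, cv2
from bench import *
def cam(n):
    c=camera_model(n); R=cv2.Rodrigues(np.array(c["rvec"]))[0]; return c,R,np.array(c["tvec"])
def slopes(c,uv):
    uv=np.atleast_2d(np.asarray(uv,float)); d=(uv-[c["cx"],c["cy"]])/[c["fx"],c["fy"]]; s=d.copy()
    for _ in range(8): s=d/(1+c["k1"]*(s**2).sum(1,keepdims=True))
    return s
def onplane(m,uv,z):
    c,R,t=m; s=slopes(c,uv); r=np.c_[s,np.ones(len(s))]@R; o=-R.T@t
    return o+r*((z-o[2])/r[:,2])[:,None]
def cloud(m,d,mask):
    c,R,t=m; v,u=np.nonzero(mask&(d>0)); s=slopes(c,np.c_[u,v]); z=d[v,u][:,None]
    return (np.c_[s*z,z]-t)@R
def circ(P):
    A=np.c_[2*P[:,:2],np.ones(len(P))]; x=np.linalg.lstsq(A,(P[:,:2]**2).sum(1),rcond=None)[0]
    return x[0],x[1],np.sqrt(x[2]+x[0]**2+x[1]**2)
H=dict(salt_cellar=.076,enamel_bowl=.058,acrylic_jar=.084,cork_coaster=.006,blue_coaster=.006,yellow_coaster=.006,spare_mat=.006,steel_shaker=.072,spice_tin=.05,tealight=.055)
def look(cams=("scene","side"),names=H):
    for n in cams:
        p,d=snapshot(n); m=cam(n)
        for k in names:
            for s in silhouettes(n,k)[:4]:
                if s["score"]<.3: continue
                mk=s["pixels"].astype(np.uint8); h=H[k]
                cs=cv2.findContours(mk,cv2.RETR_EXTERNAL,cv2.CHAIN_APPROX_NONE)[0]
                hull=cv2.convexHull(max(cs,key=len))[:,0]
                P=cloud(m,d,mk>0)
                out=f"{n:5s} {k:14s} {s['score']:.2f} uv {np.round(s['uv'])}"
                if h<.01:
                    (cx,cy),ax,_=cv2.fitEllipse(hull.astype(np.float32)) ; out+=f" ell {onplane(m,[cx,cy],h)[0,:2].round(4)} circ {np.round(circ(onplane(m,hull,h)),4)}"
                else:
                    T=P[np.abs(P[:,2]-h)<.008]
                    if len(T)>5:
                        (x,y),r=cv2.minEnclosingCircle(T[:,:2].astype(np.float32)); out+=f" top {x:.4f} {y:.4f} r {r:.4f} n {len(T)} zmax {P[:,2].max():.3f}"
                print(out)
E
python3 - <<'E'
from h import *
look()
E
```

```text
scene salt_cellar    0.80 uv [270. 245.] top 0.6034 -0.0700 r 0.0320 n 434 zmax 0.084
scene enamel_bowl    0.88 uv [432. 407.] top 0.6293 0.4367 r 0.0333 n 137 zmax 0.055
scene enamel_bowl    0.85 uv [391. 338.] top 0.5755 0.2999 r 0.0338 n 196 zmax 0.062
scene acrylic_jar    0.61 uv [345. 250.] top 0.4890 0.0768 r 0.0300 n 418 zmax 0.087
scene blue_coaster   0.59 uv [272. 263.] ell [ 0.6082 -0.067 ] circ [ 0.6072 -0.0682  0.0485]
scene yellow_coaster 0.87 uv [385. 354.] ell [0.581  0.3056] circ [0.5798 0.3044 0.049 ]
scene spare_mat      0.67 uv [260. 138.] ell [ 0.3596 -0.4205] circ [ 0.3587 -0.4211  0.0512]
scene spare_mat      0.56 uv [250. 178.] ell [ 0.4871 -0.2993] circ [ 0.4863 -0.3001  0.0508]
scene steel_shaker   0.79 uv [308. 208.] top 0.4509 -0.0965 r 0.0149 n 65 zmax 0.073
scene spice_tin      0.63 uv [415. 283.] top 0.4224 0.2504 r 0.0254 n 314 zmax 0.054
scene tealight       0.95 uv [306. 292.] top 0.6325 0.0895 r 0.0282 n 145 zmax 0.058
side  salt_cellar    0.74 uv [296. 203.] top 0.5986 -0.0714 r 0.0313 n 477 zmax 0.085
side  salt_cellar    0.63 uv [267. 356.]
side  
[... 488 characters left out ...]
 0.63 uv [296. 228.] ell [ 0.6    -0.0705] circ [ 0.6009 -0.0716  0.0487]
side  yellow_coaster 0.59 uv [184. 350.] ell [0.5759 0.3046] circ [0.5766 0.3034 0.0503]
side  spare_mat      0.71 uv [464. 174.] ell [ 0.3588 -0.4215] circ [ 0.3561 -0.4228  0.0475]
side  spare_mat      0.67 uv [393. 184.] ell [ 0.479  -0.2993] circ [ 0.4796 -0.3001  0.0496]
side  spare_mat      0.67 uv [368. 140.] ell [ 0.6141 -0.3942] circ [ 0.6147 -0.3953  0.051 ]
side  steel_shaker   0.57 uv [360. 232.] top 0.4470 -0.0971 r 0.0161 n 131 zmax 0.076
side  spice_tin      0.96 uv [267. 355.] top 0.4206 0.2490 r 0.0247 n 533 zmax 0.054
side  tealight       0.56 uv [242. 244.] top 0.6310 0.0888 r 0.0296 n 213 zmax 0.058
```

The leftmost mat is the one at (0.483,-0.300), pixel (251,181) in the scene view. The real bowl is the white one at (395,338). I'll check obstacles and the crop.

```bash
python3 - <<'E'
from h import *
g={}
for n in ("scene","side"):
    p,d=snapshot(n); P=cloud(cam(n),d,d>0)
    P=P[(P[:,2]>.095)&(P[:,0]>.25)&(P[:,0]<.8)&(abs(P[:,1])<.6)]
    for k,c,z in zip(*(lambda u:(u[0],u[1],[P[(np.floor(P[:,:2]/.06)==k).all(1),2].max() for k in u[0]]))(np.unique(np.floor(P[:,:2]/.06),axis=0,return_counts=True))):
        if c>5: print(n,(k*.06).round(2),c,round(z,3),end="; ")
    print()
    if n=="scene": cv2.imwrite("pics/crop0.png",cv2.resize(p[110:430,170:450,::-1],None,fx=1.85,fy=1.85,interpolation=cv2.INTER_CUBIC))
m=cam("wrist"); print(-m[1].T@m[2], m[1].T@[0,0,1], m[1].T@[0,1,0]); o=get_obs(); print(o["tool_pos"],o["ee_rot"])
E
```

```text
scene [0.24 0.48] 94 0.146; scene [0.24 0.54] 654 0.163; scene [0.3  0.48] 183 0.146; scene [0.3  0.54] 861 0.164; scene [0.36 0.42] 43 0.133; scene [0.36 0.48] 352 0.147; scene [0.36 0.54] 938 0.164; scene [0.42 0.42] 50 0.131; scene [0.42 0.48] 392 0.147; scene [0.42 0.54] 1022 0.164; scene [0.48 0.48] 250 0.147; scene [0.48 0.54] 1111 0.165; scene [0.54 0.48] 216 0.147; scene [0.54 0.54] 1620 0.164; scene [ 0.6 -0.6] 207 0.141; scene [0.6  0.54] 439 0.235; scene [ 0.66 -0.6 ] 347 0.171; scene [0.66 0.54] 321 0.257; scene [ 0.72 -0.6 ] 39 0.119; 
side [0.36 0.42] 101 0.133; side [0.36 0.48] 606 0.147; side [0.36 0.54] 44 0.162; side [0.42 0.42] 94 0.133; side [0.42 0.48] 895 0.158; side [0.42 0.54] 1144 0.164; side [0.48 0.48] 556 0.162; side [0.48 0.54] 1993 0.164; side [ 0.54 -0.6 ] 6 0.128; side [0.54 0.48] 308 0.148; side [0.54 0.54] 1577 0.164; side [ 0.6 -0.6] 206 0.153; side [0.6  0.54] 489 0.133; side [ 0.66 -0.6 ] 373 0.175; side [0.66 0.54] 158 0.133; side [ 0.72 -0.6 ] 6 0.114; 
[ 0.2030294  -0.51609024  0.38345793] [-0.23789085 -0.05799252 -0.96955908] [-0.94039063 -0.23603578  0.24485216]
[ 0.13329129 -0.53361743  0.18849268] [3.14154807e+00 2.13985976e-05 2.44782568e-01]
```

View pics/crop0.png

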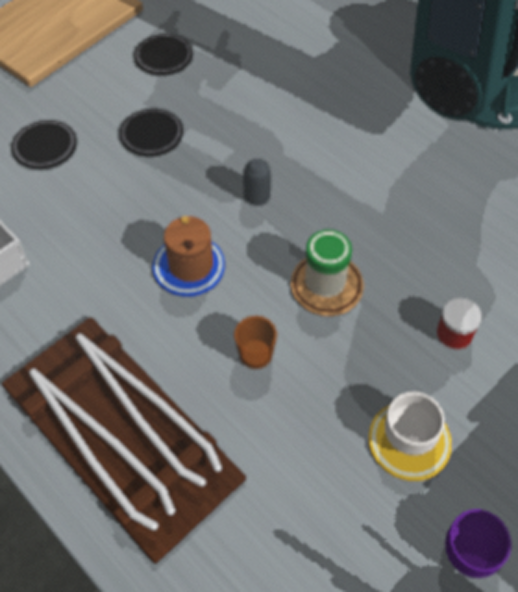

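The crop shows the white bowl on yellow (415,425), the salt cellar on blue (188,250), the jar on cork (327,265), and my mat at (150,132). The path is clear, so I'll move above the salt cellar for a close wrist view.

move_arm(steps=[0,0,0,0.04,0.04,0.02,1,0,0,0,0.08,0.08,0.04,1,0,0,0,0.12,0.12,0.06,1,0,0,0,0.16,0.16,0.08,1,0,0,0,0.2,0.2,0.08,1,0,0,0,0.24,0.24,0.08,1,0,0,0,0.28,0.28,0.08,1,0,0,0,0.31,0.31,0.08,1,0,0,0,0.34,0.34,0.08,1,0,0,0,0.36,0.36,0.08,1,0,0,0,0.37,0.37,0.08,1,0,0,0,0.37,0.37,0.08,1])

```text
time: 2.5
tool_pos: [0.5055, -0.1602, 0.2678]
ee_rot: [-3.14, -0.0, 0.251]
wrist_force: [0.1, 0.2, 0.2]
width: 0.094
finger_force: 0.0
```

```bash
python3 - <<'E'
from h import *
o=get_obs(); print(o["time"],o["tool_pos"],o["ee_rot"],o["joint_positions"])
look(("wrist",))
p,d=snapshot("wrist"); cv2.imwrite("pics/w1.png",p[:,:,::-1])
E
```

```text
2.5 [ 0.50549803 -0.16024989  0.26777295] [-3.14003350e+00 -2.01588155e-04  2.51100351e-01] [-4.14871174e-01  4.19024331e-02  1.26294212e+00  1.40005529e-03
  1.83755262e+00  9.05193162e-01]
wrist salt_cellar    0.73 uv [266.  92.] top 0.5995 -0.0743 r 0.0311 n 3816 zmax 0.085
wrist acrylic_jar    0.72 uv [ 95. 171.] top 0.4858 0.0727 r 0.0302 n 3370 zmax 0.087
wrist cork_coaster   0.80 uv [133. 148.] ell [0.4884 0.0764] circ [0.4872 0.0757 0.0493]
wrist blue_coaster   0.97 uv [300. 107.] ell [ 0.6031 -0.0764] circ [ 0.6017 -0.0767  0.0498]
wrist blue_coaster   0.49 uv [266.  90.] ell [ 0.6036 -0.0648] circ [ 0.6029 -0.0653  0.0378]
wrist spare_mat      0.89 uv [565. 156.] ell [ 0.6164 -0.3981] circ [ 0.615  -0.3983  0.05  ]
wrist spare_mat      0.79 uv [442. 250.] ell [ 0.482  -0.3037] circ [ 0.4808 -0.304   0.0497]
wrist spare_mat      0.63 uv [530. 348.] ell [ 0.3887 -0.4483] circ [ 0.3677 -0.4357  0.0351]
wrist steel_shaker   0.75 uv [263. 242.] top 0.4481 -0.1011 r 0.0162 n 692 zmax 0.073
wrist tealight       0.88 uv [112.  22.] top 0.6287 0.0860 r 0.0274 n 753 zmax 0.056
```

View pics/w1.png

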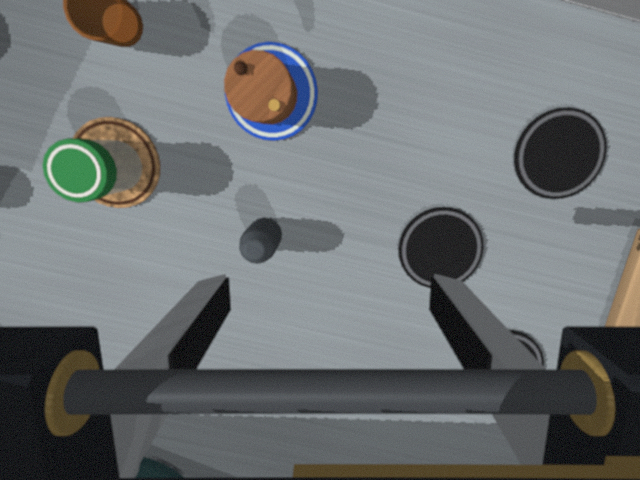

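The wrist view shows the salt cellar (262,87) on blue, the jar (80,170) on cork, the shaker (260,240) and my mat (442,247). Next I'll move over the salt cellar at a modest height and re-measure.

move_arm(steps=[0,0,0,0.03,0.03,-0.01,1,0,0,0,0.06,0.06,-0.03,1,0,0,0,0.085,0.08,-0.05,1,0,0,0,0.095,0.09,-0.07,1,0,0,0,0.097,0.091,-0.09,1,0,0,0,0.097,0.091,-0.1,1,0,0,0,0.097,0.091,-0.1,1,0,0,0,0.097,0.091,-0.1,1])

```text
time: 3.9
tool_pos: [0.6004, -0.0731, 0.1694]
ee_rot: [3.141, -0.001, 0.244]
wrist_force: [0.5, -0.2, -0.6]
width: 0.0938
finger_force: 0.0
```

```bash
python3 - <<'E'
from h import *
for _ in range(3):
    o=get_obs(); print(o["time"],o["tool_pos"],o["ee_rot"],o["wrist_force"]); p,d=snapshot("wrist")
look(("wrist",),["salt_cellar","blue_coaster"])
cv2.imwrite("pics/w2.png",p[:,:,::-1])
E
```

```text
3.9 [ 0.60038465 -0.07312556  0.16941554] [ 3.14092928e+00 -9.68035487e-04  2.44113200e-01] [ 0.49569205 -0.24785285 -0.59142133]
3.95 [ 0.60072078 -0.07321152  0.17012074] [ 3.14035629e+00 -2.20864372e-03  2.44043890e-01] [-0.22086098 -0.09193148  0.21300905]
4.0 [ 0.60087664 -0.07322629  0.17041048] [ 3.14009118e+00 -2.76232529e-03  2.44071418e-01] [-0.44607419  0.28394735 -0.28591651]
wrist salt_cellar    0.97 uv [328. 235.] top 0.6012 -0.0718 r 0.0308 n 5154 zmax 0.085
wrist blue_coaster   0.80 uv [339. 188.] ell [ 0.6063 -0.073 ] circ [ 0.6043 -0.0734  0.0489]
```

View pics/w2.png

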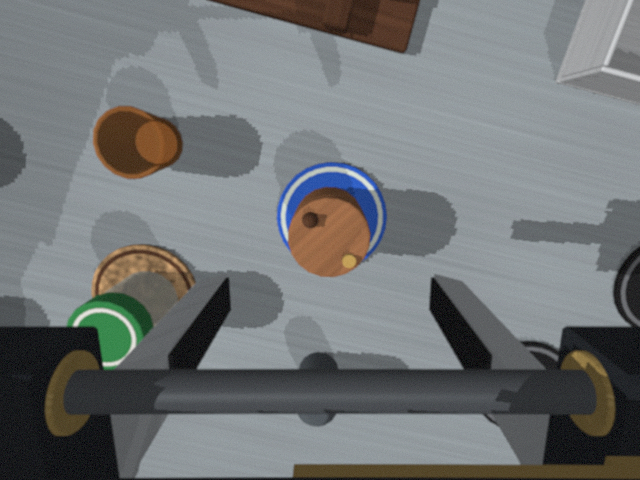

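The wrist view shows the salt cellar (328,235) centred between the fingers. Now I'll descend, close and lift a little.

move_arm(steps=[0,0,0,0,0.001,-0.02,1,0,0,0,0,0.001,-0.045,1,0,0,0,0,0.001,-0.07,1,0,0,0,0,0.001,-0.095,1,0,0,0,0,0.001,-0.113,1,0,0,0,0,0.001,-0.122,1,0,0,0,0,0.001,-0.122,1,0,0,0,0,0.001,-0.122,0.6,0,0,0,0,0.001,-0.122,0.4,0,0,0,0,0.001,-0.122,0.4,0,0,0,0,0.001,-0.122,0.4,0,0,0,0,0.001,-0.122,0.4])

```text
time: 5.4
tool_pos: [0.6009, -0.0722, 0.0474]
ee_rot: [3.14, -0.001, 0.245]
wrist_force: [-0.2, -0.9, 1.4]
width: 0.0611
finger_force: 30.0
```

move_arm(steps=[0,0,0,0,0,0.015,0.4,0,0,0,0,0,0.04,0.4,0,0,0,0,0,0.07,0.4,0,0,0,-0.01,-0.02,0.095,0.4,0,0,0,-0.025,-0.05,0.11,0.4,0,0,0,-0.04,-0.08,0.11,0.4,0,0,0,-0.058,-0.115,0.11,0.4,0,0,0,-0.075,-0.15,0.11,0.4,0,0,0,-0.092,-0.18,0.11,0.4,0,0,0,-0.108,-0.207,0.11,0.4,0,0,0,-0.117,-0.222,0.11,0.4,0,0,0,-0.12,-0.229,0.11,0.4])

```text
time: 6.6
tool_pos: [0.4791, -0.3019, 0.1568]
ee_rot: [-3.141, 0.0, 0.242]
wrist_force: [0.1, -0.2, -1.5]
width: 0.0614
finger_force: 30.0
```

```bash
python3 - <<'E'
from h import *
for _ in range(2):
    look(("wrist",),["spare_mat","blue_coaster"])
    o=get_obs(); print(o["time"],o["tool_pos"],o["ee_rot"],o["wrist_force"],o["width"])
look(("scene","side"),["spare_mat","blue_coaster"])
E
```

```text
wrist spare_mat      0.57 uv [332. 197.] ell [ 0.4849 -0.3031] circ [ 0.4829 -0.3035  0.0492]
wrist blue_coaster   0.65 uv [86. 26.] ell [ 0.6035 -0.0759] circ [ 0.6034 -0.0767  0.0501]
6.75 [ 0.48048369 -0.30018792  0.15662763] [-3.14085421e+00 -5.07221337e-04  2.44589322e-01] [ 0.17525741  0.64771661 -1.8630757 ] 0.06131928359147434
wrist spare_mat      0.90 uv [489.  88.] ell [ 0.6185 -0.3957] circ [ 0.6165 -0.396   0.0499]
wrist spare_mat      0.86 uv [335. 202.] ell [ 0.4848 -0.3021] circ [ 0.4828 -0.3026  0.0493]
wrist spare_mat      0.69 uv [402. 368.] ell [ 0.3428 -0.3963] circ [ 0.37   -0.392   0.0181]
wrist spare_mat      0.41 uv [ 71. 206.] ell [ 0.4401 -0.0814] circ [ 0.4399 -0.0825  0.0349]
wrist blue_coaster   0.75 uv [89. 28.] ell [ 0.6017 -0.0757] circ [ 0.6033 -0.0754  0.0504]
6.9 [ 0.48089384 -0.29953133  0.15652967] [-3.14115463e+00 -2.53794110e-04  2.46394180e-01] [-0.07519391 -1.28115646 -2.91520328] 0.061229036494680734
scene spare_mat      0.98 uv [250. 182.] ell [ 0.4868 -0.2969] circ [ 0.486  -0.2976  0.0507]
scene spare_mat      0.74 uv [265. 138.] ell [ 0.3407 -0.4079] circ [ 0.3468 -0.4153  0.0433]
scene spare_mat      0.65 uv [193. 189.] ell [ 0.6203 -0.3909] circ [ 0.6195 -0.3921  0.0497]
scene blue_coaster   0.57 uv [272. 254.] ell [ 0.6071 -0.0691] circ [ 0.6062 -0.07    0.0503]
scene blue_coaster   0.47 uv [252. 179.] ell [ 0.4859 -0.2978] circ [ 0.4851 -0.2986  0.0516]
side  spare_mat      0.83 uv [370. 140.] ell [ 0.6143 -0.3955] circ [ 0.6148 -0.3966  0.0494]
side  spare_mat      0.82 uv [392. 182.] ell [ 0.479  -0.2995] circ [ 0.4796 -0.3004  0.0494]
side  spare_mat      0.60 uv [454. 174.] ell [ 0.371  -0.4154] circ [ 0.3604 -0.4198  0.0429]
side  spare_mat      0.44 uv [295. 217.] ell [ 0.6011 -0.0714] circ [ 0.602  -0.0726  0.0515]
side  blue_coaster   0.86 uv [297. 217.] ell [ 0.6005 -0.0717] circ [ 0.6014 -0.0727  0.0504]
```

move_arm(steps=[0,0,0,0.002,0,-0.02,0.4,0,0,0,0.002,0,-0.045,0.4,0,0,0,0.002,0,-0.07,0.4,0,0,0,0.002,0,-0.09,0.4,0,0,0,0.002,0,-0.1,0.4,0,0,0,0.002,0,-0.105,0.4,0,0,0,0.002,0,-0.108,0.4,0,0,0,0.002,0,-0.109,0.4,0,0,0,0.002,0,-0.109,0.4])

```text
time: 8.1
tool_pos: [0.4829, -0.3011, 0.0485]
ee_rot: [3.14, -0.001, 0.245]
wrist_force: [0.2, 0.4, -3.3]
width: 0.0614
finger_force: 30.0
```

move_arm(steps=[0,0,0,0,0,-0.001,0.4,0,0,0,0,0,-0.0015,0.4,0,0,0,0,0,-0.0015,0.4,0,0,0,0,0,-0.0015,0.75,0,0,0,0,0,-0.0015,1,0,0,0,0,0,-0.0015,1,0,0,0,0,0,0.02,1,0,0,0,0,0,0.05,1,0,0,0,0,0,0.09,1,0,0,0,0,0,0.13,1,0,0,0,0.01,0.04,0.15,1,0,0,0,0.02,0.08,0.16,1])

```text
time: 9.3
tool_pos: [0.5034, -0.2212, 0.2107]
ee_rot: [3.138, -0.004, 0.242]
wrist_force: [0.5, -0.3, -0.4]
width: 0.0942
finger_force: 0.0
```

move_arm(steps=[0,0,0,0.006,0.04,0,1,0,0,0,0.012,0.085,0,1,0,0,0,0.018,0.133,0,1,0,0,0,0.025,0.181,0,1,0,0,0,0.032,0.229,0,1,0,0,0,0.038,0.277,0,1,0,0,0,0.045,0.325,0,1,0,0,0,0.052,0.373,0,1,0,0,0,0.06,0.42,0,1,0,0,0,0.066,0.46,-0.01,1,0,0,0,0.072,0.5,-0.03,1,0,0,0,0.073,0.52,-0.04,1])

```text
time: 10.5
tool_pos: [0.5743, 0.3022, 0.1648]
ee_rot: [-3.141, 0.003, 0.248]
wrist_force: [-0.4, -0.8, -0.7]
width: 0.0941
finger_force: 0.0
```

```bash
python3 - <<'E'
from h import *
p,d=snapshot("wrist");p,d=snapshot("wrist");p,d=snapshot("wrist");
for i in range(2):
    look(("wrist",),["enamel_bowl","yellow_coaster","spice_tin"])
    o=get_obs(); print(o["time"],o["tool_pos"],o["ee_rot"],o["joint_positions"])
look(("scene","side"),["salt_cellar","blue_coaster","spare_mat","acrylic_jar","cork_coaster","steel_shaker"])
cv2.imwrite("pics/w3.png",p[:,:,::-1])
E
```

```text
wrist enamel_bowl    0.69 uv [169. 117.] top 0.6306 0.4345 r 0.0333 n 1312 zmax 0.055
wrist yellow_coaster 0.95 uv [317. 187.] ell [0.5814 0.303 ] circ [0.5797 0.3025 0.0495]
wrist spice_tin      0.90 uv [345. 412.] top 0.4158 0.2462 r 0.0219 n 725 zmax 0.052
10.85 [0.57612841 0.29775995 0.16919219] [ 3.14128831e+00 -2.34216962e-03  2.42553791e-01] [ 3.90001083e-01  3.10612905e-01  1.14637059e+00 -6.49175066e-04
  1.68233709e+00  1.71817098e+00]
wrist enamel_bowl    0.71 uv [330. 232.] top 0.5752 0.2995 r 0.0329 n 1181 zmax 0.059
wrist enamel_bowl    0.56 uv [170. 122.] top 0.6293 0.4351 r 0.0334 n 940 zmax 0.054
wrist enamel_bowl    0.32 uv [344. 414.] top 0.4110 0.2418 r 0.0161 n 10 zmax 0.296
wrist yellow_coaster 0.77 uv [316. 191.] ell [0.5804 0.3037] circ [0.5787 0.3033 0.0493]
wrist spice_tin      0.56 uv [346. 416.] top 0.4153 0.2475 r 0.0230 n 751 zmax 0.300
11.05 [0.57580346 0.29839002 0.16856988] [-3.14157623e+00 -1.55473397e-03  2.43232623e-01] [ 3.90848124e-01  3.11317396e-01  1.14669951e+00 -2.13741977e-04
  1.68203551e+00  1.71838792e+00]
scene salt_cellar    0.86 uv [2
[... 572 characters left out ...]
4881 0.0772 r 0.0306 n 419 zmax 0.087
scene cork_coaster   0.85 uv [348. 268.] ell [0.4934 0.0843] circ [0.4926 0.0836 0.0491]
scene cork_coaster   0.63 uv [310. 207.] ell [ 0.4368 -0.1118] circ [ 0.4367 -0.1126  0.0396]
scene steel_shaker   0.63 uv [305. 210.] top 0.4526 -0.0951 r 0.0155 n 76 zmax 0.073
side  blue_coaster   0.76 uv [297. 218.] ell [ 0.6    -0.0718] circ [ 0.6008 -0.0729  0.0507]
side  acrylic_jar    0.73 uv [295. 271.] top 0.4859 0.0761 r 0.0308 n 631 zmax 0.089
side  acrylic_jar    0.44 uv [298. 220.]
side  cork_coaster   0.57 uv [291. 294.] ell [0.485  0.0823] circ [0.4857 0.0814 0.0499]
side  steel_shaker   0.69 uv [361. 231.] top 0.4467 -0.0977 r 0.0170 n 130 zmax 0.075
```

View pics/w3.png

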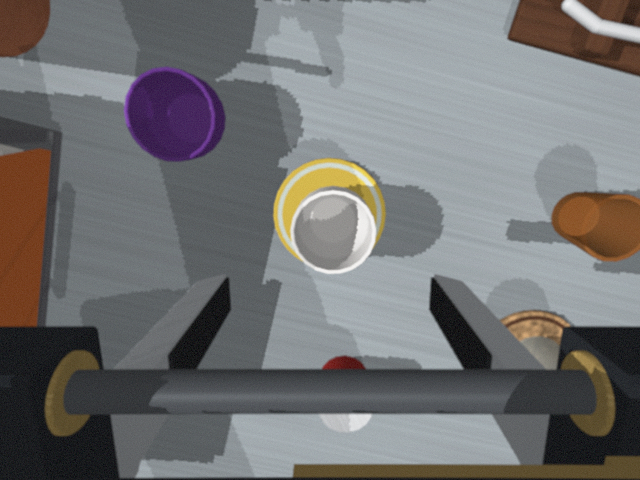

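The white bowl (333,232) is centred between the fingers, with the purple one at (175,113) well clear. Descend and grip.

move_arm(steps=[0,0,0,0,0.001,-0.02,1,0,0,0,0,0.001,-0.045,1,0,0,0,0,0.001,-0.07,1,0,0,0,0,0.001,-0.095,1,0,0,0,0,0.001,-0.115,1,0,0,0,0,0.001,-0.126,1,0,0,0,0,0.001,-0.126,1,0,0,0,0,0.001,-0.126,0.75,0,0,0,0,0.001,-0.126,0.5,0,0,0,0,0.001,-0.126,0.5,0,0,0,0,0.001,-0.126,0.5,0,0,0,0,0.001,-0.126,0.5])

```text
time: 12.95
tool_pos: [0.5756, 0.3005, 0.0421]
ee_rot: [-3.141, -0.001, 0.245]
wrist_force: [-0.2, -0.4, 0.6]
width: 0.0574
finger_force: 0.0
```

```bash
python3 - <<'E'
from h import *
p,d=snapshot("wrist"); q,d2=snapshot("side"); o=get_obs(); print(o["time"],o["tool_pos"],o["width"],o["finger_force"],o["wrist_force"])
cv2.imwrite("pics/w4.png",np.hstack([cv2.resize(p,(400,300)),cv2.resize(q[240:420,60:300],(400,300))])[:,:,::-1])
E
```

```text
13.05 [0.57539901 0.30040822 0.04176944] 0.04969346865969684 0.0 [ 0.54731607  0.23542675 -0.37197155]
```

View pics/w4.png

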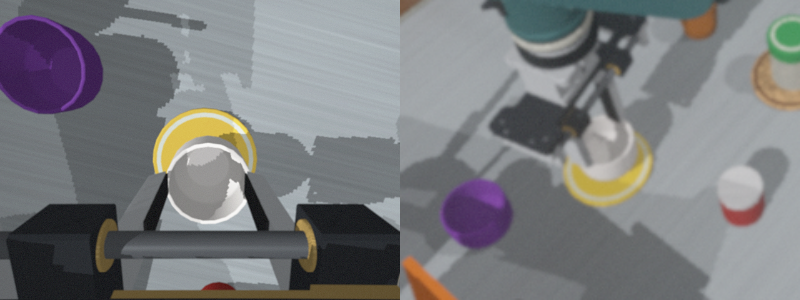

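```bash
python3 - <<'E'
from h import *
look(("wrist","scene","side"),["enamel_bowl","yellow_coaster"])
p,d=snapshot("wrist"); o=get_obs(); print(o["time"],o["tool_pos"],o["width"],o["finger_force"],o["wrist_force"])
q,_=snapshot("side")
cv2.imwrite("pics/w5.png",np.hstack([cv2.resize(p[200:420,200:460],(400,338)),cv2.resize(q[280:380,120:238],(400,338),interpolation=cv2.INTER_CUBIC)])[:,:,::-1])
E
```

```text
wrist enamel_bowl    0.76 uv [330. 285.] top 0.5750 0.2990 r 0.0334 n 2771 zmax 0.075
wrist enamel_bowl    0.58 uv [ 72. 108.] top 0.6291 0.4345 r 0.0331 n 2173 zmax 0.053
wrist yellow_coaster 0.65 uv [317. 212.] ell [0.5817 0.3038] circ [0.5793 0.3032 0.0489]
scene enamel_bowl    0.79 uv [430. 402.] top 0.6300 0.4369 r 0.0335 n 131 zmax 0.056
scene enamel_bowl    0.74 uv [392. 340.] top 0.5762 0.2997 r 0.0331 n 122 zmax 0.171
scene yellow_coaster 0.94 uv [386. 352.] ell [0.5819 0.3044] circ [0.5802 0.3031 0.0507]
side  enamel_bowl    0.96 uv [183. 326.] top 0.5731 0.2998 r 0.0341 n 171 zmax 0.068
side  enamel_bowl    0.82 uv [105. 365.] top 0.6294 0.4347 r 0.0336 n 195 zmax 0.055
side  yellow_coaster 0.86 uv [183. 352.] ell [0.575  0.3053] circ [0.5762 0.3038 0.0491]
13.55 [0.57526189 0.30037054 0.04147719] 0.0469062373106665 0.0 [ 0.3153098   0.20043529 -0.08815279]
```

View pics/w5.png

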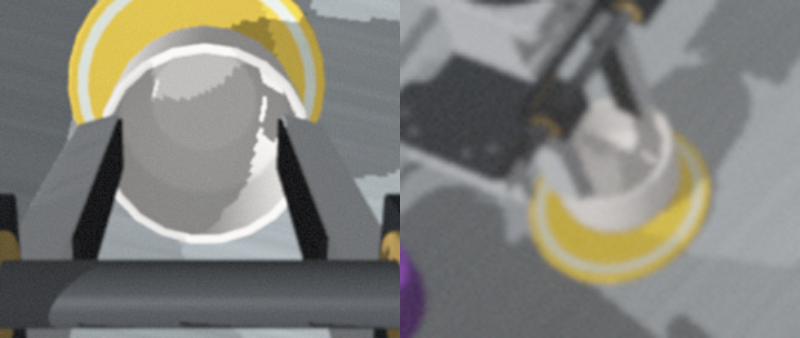

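The fingers have closed to 47 mm with zero force while the bowl hasn't moved. They seem to have passed through the thin wall, so the tips are now inside. I'll back straight up gently and check that the bowl doesn't follow.

move_arm(steps=[0,0,0,0,0,0.002,0.5,0,0,0,0,0,0.005,0.5,0,0,0,0,0,0.008,0.5])

```text
time: 13.9
tool_pos: [0.5754, 0.3004, 0.0499]
ee_rot: [3.142, -0.0, 0.245]
wrist_force: [0.5, -0.4, -0.3]
width: 0.0471
finger_force: 0.0
```

```bash
python3 - <<'E'
from h import *
o=get_obs(); print(o["time"],o["tool_pos"],o["width"],o["finger_force"],o["wrist_force"])
look(("scene","side"),["enamel_bowl"])
p,d=snapshot("wrist"); m=cam("wrist")
# finger surface heights: points nearest camera in the finger regions
for u in (250,262,270,278,284,376,384,392,400): 
    mk=np.zeros(d.shape,bool); mk[280:345:8,u]=1
    print(u,cloud(m,d,mk)[:,[1,2]].round(3).tolist())
E
```

```text
13.9 [0.57538158 0.30042326 0.04988777] 0.04709722075560986 0.0 [ 0.47819502 -0.41293135 -0.26405842]
scene enamel_bowl    0.73 uv [430. 404.] top 0.6297 0.4369 r 0.0331 n 119 zmax 0.055
scene enamel_bowl    0.71 uv [393. 339.] top 0.5755 0.2996 r 0.0329 n 145 zmax 0.076
side  enamel_bowl    0.90 uv [183. 327.] top 0.5751 0.2996 r 0.0348 n 226 zmax 0.170
side  enamel_bowl    0.63 uv [106. 367.] top 0.6296 0.4361 r 0.0339 n 190 zmax 0.055
250 [[0.346, -0.002], [0.336, 0.084], [0.334, 0.094], [0.333, 0.101], [0.331, 0.108], [0.33, 0.115], [0.329, 0.122], [0.328, 0.126], [0.327, 0.129]]
262 [[0.333, 0.073], [0.331, 0.083], [0.33, 0.092], [0.328, 0.101], [0.327, 0.105], [0.326, 0.111], [0.325, 0.114], [0.325, 0.116], [0.324, 0.116]]
270 [[0.329, 0.074], [0.328, 0.084], [0.327, 0.09], [0.325, 0.096], [0.325, 0.097], [0.324, 0.096], [0.323, 0.098], [0.323, 0.099], [0.322, 0.1]]
278 [[0.326, 0.069], [0.325, 0.07], [0.324, 0.072], [0.323, 0.073], [0.322, 0.073], [0.322, 0.056], [0.322, -0.001], [0.321, -0.002], [0.319, -0.002]]
284 [[0.324, 0.023], [0.323, 0.027], [0.322, 0.033], [0.321, 0.04], [0.32, 0.047], [0.319, 0.056], [0.318, 0.056], [0.317, -0.002], [0.315, -0.002]]
376 [[0.272, 0.02], [0.272, 0.023], [0.271, 0.027], [0.271, 0.034], [0.272, 0.042], [0.272, 0.05], [0.273, 0.056], [0.257, -0.002], [0.256, -0.001]]
384 [[0.279, 0.071], [0.28, 0.079], [0.279, 0.08], [0.279, 0.082], [0.278, 0.083], [0.277, 0.084], [0.254, -0.001], [0.252, -0.001], [0.251, -0.001]]
392 [[0.277, 0.074], [0.278, 0.083], [0.279, 0.092], [0.279, 0.097], [0.28, 0.103], [0.28, 0.105], [0.279, 0.105], [0.278, 0.105], [0.277, 0.106]]
400 [[0.273, 0.074], [0.275, 0.084], [0.276, 0.092], [0.278, 0.102], [0.278, 0.107], [0.279, 0.113], [0.28, 0.118], [0.28, 0.121], [0.279, 0.123]]
```

The bowl stayed put with no force. I'll clear the rim, open, go back down, then close slowly in small increments.

move_arm(steps=[0,0,0,0,0,0.01,0.5,0,0,0,0,0,0.025,0.5,0,0,0,0,0,0.045,0.5,0,0,0,0,0,0.06,0.5,0,0,0,0,0,0.06,0.8,0,0,0,0,0,0.06,1,0,0,0,0,0,0.06,1,0,0,0,0,0,0.06,1,0,0,0,0,0,0.06,1,0,0,0,0,0,0.06,1])

```text
time: 15.15
tool_pos: [0.575, 0.3002, 0.1088]
ee_rot: [3.141, 0.001, 0.245]
wrist_force: [-0.4, -0.5, -0.2]
width: 0.0915
finger_force: 0.0
```

```bash
python3 - <<'E'
from h import *
look(("wrist","scene","side"),["enamel_bowl"])
o=get_obs(); print(o["time"],o["tool_pos"],o["width"],o["finger_force"],o["wrist_force"])
E
```

```text
wrist enamel_bowl    0.65 uv [332. 250.] top 0.5753 0.2995 r 0.0332 n 1854 zmax 0.059
wrist enamel_bowl    0.58 uv [136. 112.] top 0.6293 0.4352 r 0.0335 n 1684 zmax 0.054
scene enamel_bowl    0.95 uv [430. 403.] top 0.6294 0.4366 r 0.0333 n 127 zmax 0.057
scene enamel_bowl    0.80 uv [391. 340.] top 0.5750 0.2996 r 0.0335 n 206 zmax 0.061
scene enamel_bowl    0.53 uv [345. 249.] top 0.4946 0.0820 r 0.0278 n 68 zmax 0.088
side  enamel_bowl    0.80 uv [182. 326.] top 0.5753 0.3000 r 0.0347 n 299 zmax 0.062
side  enamel_bowl    0.79 uv [105. 366.] top 0.6292 0.4355 r 0.0341 n 191 zmax 0.056
15.45 [0.57530982 0.30038158 0.10952282] 0.09412159684783396 0.0 [-1.12080025  0.11631151  0.06266715]
```

move_arm(steps=[0,0,0,0,0,-0.02,1,0,0,0,0,0,-0.045,1,0,0,0,0,0,-0.06,1,0,0,0,0,0,-0.067,1,0,0,0,0,0,-0.067,0.9,0,0,0,0,0,-0.067,0.84,0,0,0,0,0,-0.067,0.8,0,0,0,0,0,-0.067,0.77,0,0,0,0,0,-0.067,0.75,0,0,0,0,0,-0.067,0.74,0,0,0,0,0,-0.067,0.73,0,0,0,0,0,-0.067,0.73])

```text
time: 16.65
tool_pos: [0.5753, 0.3004, 0.0425]
ee_rot: [3.142, 0.0, 0.245]
wrist_force: [-0.0, 1.0, -0.1]
width: 0.0689
finger_force: 0.0
```

move_arm(steps=[0,0,0,0,0,0,0.72,0,0,0,0,0,0,0.715,0,0,0,0,0,0,0.71,0,0,0,0,0,0,0.705,0,0,0,0,0,0,0.7,0,0,0,0,0,0,0.695,0,0,0,0,0,0,0.69,0,0,0,0,0,0,0.69])

```text
time: 17.45
tool_pos: [0.5753, 0.3004, 0.0425]
ee_rot: [3.142, 0.0, 0.245]
wrist_force: [-0.3, -0.7, 0.6]
width: 0.0653
finger_force: 0.0
```

move_arm(steps=[0,0,0,0,0,0,0.685,0,0,0,0,0,0,0.685])

```text
time: 17.65
tool_pos: [0.5753, 0.3004, 0.0425]
ee_rot: [3.142, 0.0, 0.245]
wrist_force: [0.7, -0.3, -0.6]
width: 0.0642
finger_force: 0.0
```

move_arm(steps=[0,0,0,0,0,0,0.68,0,0,0,0,0,0,0.675,0,0,0,0,0,0,0.67,0,0,0,0,0,0,0.67])

```text
time: 18.05
tool_pos: [0.5753, 0.3004, 0.0425]
ee_rot: [3.141, 0.0, 0.245]
wrist_force: [0.7, -0.3, -0.2]
width: 0.063
finger_force: 0.0
```

```bash
python3 - <<'E'
from h import *
p,d=snapshot("wrist"); m=cam("wrist"); o=get_obs()
print(o["tool_pos"],o["width"])
c,R,t=m
for v in range(256,312,4):
    s=slopes(c,[[u,v] for u in range(244,272,3)]); z=np.array([d[v,u] for u in range(244,272,3)])[:,None]
    W=(np.c_[s*z,z]-t)@R; print(v,["%.3f/%.3f"%(a,b) for a,b in zip(W[:,1],W[:,2])])
# project expected fingertip inner corners
q=np.array([[0,s*o["width"]/2,dz] for dz in (.014,0,-.005,-.02) for s in (1,-1)])
Rt=cv2.Rodrigues(np.array([0,0,o["ee_rot"][2]]))[0]@np.diag([1,-1,-1.])
print(cv2.projectPoints(q@Rt.T+o["tool_pos"],np.array(c["rvec"]),np.array(c["tvec"]),np.array([[c["fx"],0,c["cx"]],[0,c["fy"],c["cy"]],[0,0,1.]]),np.array([c["k1"],0,0,0]))[0][:,0].round())
E
```

```text
[0.57531301 0.30036049 0.04251144] 0.06299042241582863
256 ['0.352/-0.001', '0.350/0.004', '0.348/0.005', '0.346/0.005', '0.344/0.005', '0.343/0.004', '0.341/0.006', '0.339/0.004', '0.337/0.005', '0.336/0.005']
260 ['0.352/-0.002', '0.349/0.004', '0.347/0.004', '0.345/0.005', '0.344/0.006', '0.342/0.006', '0.340/0.006', '0.339/0.005', '0.337/0.005', '0.335/0.005']
264 ['0.351/-0.000', '0.349/0.004', '0.347/0.004', '0.345/0.004', '0.343/0.007', '0.341/0.006', '0.340/0.006', '0.338/0.004', '0.336/0.005', '0.331/0.051']
268 ['0.351/-0.001', '0.348/0.005', '0.346/0.005', '0.345/0.005', '0.343/0.005', '0.341/0.006', '0.339/0.006', '0.337/0.006', '0.336/0.005', '0.330/0.057']
272 ['0.350/-0.002', '0.348/-0.001', '0.346/0.005', '0.344/0.005', '0.342/0.005', '0.340/0.005', '0.339/0.005', '0.337/0.005', '0.331/0.057', '0.330/0.057']
276 ['0.350/-0.002', '0.348/-0.001', '0.339/0.061', '0.337/0.061', '0.336/0.061', '0.340/0.005', '0.338/0.004', '0.336/0.005', '0.331/0.057', '0.330/0.056']
280 ['0.340/0.067', '0.339/0.067', '0.337/0.068', '0.336/0.068', '0.335/0.065', '0.334/0.063', '0.333/0.059
[... 538 characters left out ...]
5/0.085', '0.335/0.081', '0.333/0.081', '0.333/0.074', '0.332/0.069', '0.331/0.060', '0.330/0.057', '0.329/0.056', '0.328/0.056']
300 ['0.336/0.089', '0.335/0.085', '0.334/0.086', '0.333/0.082', '0.332/0.076', '0.332/0.068', '0.331/0.061', '0.333/0.003', '0.328/0.057', '0.327/0.056']
304 ['0.335/0.091', '0.334/0.091', '0.333/0.089', '0.333/0.083', '0.332/0.076', '0.331/0.070', '0.331/0.061', '0.333/0.004', '0.328/0.057', '0.327/0.057']
308 ['0.335/0.093', '0.334/0.093', '0.333/0.088', '0.332/0.084', '0.332/0.076', '0.331/0.069', '0.330/0.062', '0.333/-0.001', '0.328/0.057', '0.326/0.057']
[[388. 275.]
 [272. 275.]
 [392. 284.]
 [268. 284.]
 [394. 287.]
 [267. 287.]
 [399. 299.]
 [262. 299.]]
```

The depth picture explains it. The fingertips really sit near z≈0.059, about 30 mm higher than the stated TCP offset implies, so the fingers closed just above the rim rather than through the wall. I'll reopen, descend a further 26 mm while watching the force, and check the tips.

move_arm(steps=[0,0,0,0,0,0.005,1,0,0,0,0,0,0.005,1,0,0,0,0,0,0.005,1,0,0,0,0,0,0.005,1,0,0,0,0,0,-0.006,1,0,0,0,0,0,-0.014,1,0,0,0,0,0,-0.02,1,0,0,0,0,0,-0.024,1,0,0,0,0,0,-0.024,1])

```text
time: 19.0
tool_pos: [0.5746, 0.3001, 0.0171]
ee_rot: [3.141, 0.002, 0.245]
wrist_force: [0.1, 0.1, -0.7]
width: 0.0941
finger_force: 0.0
```

```bash
cat >> h.py <<'E'
def tips():
    p,d=snapshot("wrist"); m=cam("wrist"); o=get_obs(); mk=np.zeros(d.shape,bool); mk[240:330,:]=1
    P=cloud(m,d,mk)-o["tool_pos"]; y=o["ee_rot"][2]; X=np.array([np.cos(y),np.sin(y)]); Y=np.array([-np.sin(y),np.cos(y)])
    a,b,h=P[:,:2]@X,P[:,:2]@Y,P[:,2]; w=o["width"]/2
    for s in (1,-1):
        k=(abs(a)<.009)&(s*b>w-.002)&(s*b<w+.012)&(h<.08)&(P[:,2]+o["tool_pos"][2]>.012); print("finger",s,"lowest rel TCP",np.round(np.sort(h[k])[[0,5,20,60]] if k.sum()>60 else h[k],4),k.sum())
    print(o["time"],o["tool_pos"].round(4),o["width"],o["finger_force"],o["wrist_force"].round(1))
E
python3 - <<'E'
from h import *
tips()
E
```

```text
finger 1 lowest rel TCP [0.0152 0.0158 0.0168 0.0187] 979
finger -1 lowest rel TCP [0.0155 0.016  0.017  0.0189] 967
19.05 [0.575  0.3002 0.0179] 0.09385869711896931 0.0 [0.5 0.7 0.5]
```

Confirmed: the tips are 15 mm above the reported TCP, which puts them at z≈0.033 now. Close on the bowl.

move_arm(steps=[0,0,0,0,0,0,0.85,0,0,0,0,0,0,0.76,0,0,0,0,0,0,0.73,0,0,0,0,0,0,0.71,0,0,0,0,0,0,0.69,0,0,0,0,0,0,0.67,0,0,0,0,0,0,0.6,0,0,0,0,0,0,0.6])

```text
time: 19.85
tool_pos: [0.5758, 0.2999, 0.019]
ee_rot: [3.141, -0.001, 0.245]
wrist_force: [0.9, -2.2, 2.3]
width: 0.0653
finger_force: 30.0
```

Gripped. Lift and carry to above the blue coaster.

move_arm(steps=[0,0,0,0,0,0.01,0.6,0,0,0,0,0,0.03,0.6,0,0,0,0,0,0.06,0.6,0,0,0,0.001,-0.015,0.09,0.6,0,0,0,0.003,-0.04,0.11,0.6,0,0,0,0.006,-0.08,0.11,0.6,0,0,0,0.009,-0.12,0.11,0.6,0,0,0,0.012,-0.16,0.11,0.6,0,0,0,0.015,-0.2,0.11,0.6,0,0,0,0.018,-0.24,0.11,0.6,0,0,0,0.021,-0.28,0.11,0.6,0,0,0,0.024,-0.315,0.11,0.6])

```text
time: 21.05
tool_pos: [0.5989, -0.0156, 0.1284]
ee_rot: [-3.14, 0.0, 0.245]
wrist_force: [0.7, -0.4, -1.7]
width: 0.0655
finger_force: 30.0
```

move_arm(steps=[0,0,0,0.002,-0.025,0,0.6,0,0,0,0.003,-0.042,0,0.6,0,0,0,0.004,-0.052,0,0.6,0,0,0,0.004,-0.057,0,0.6,0,0,0,0.004,-0.057,0,0.6])

```text
time: 21.55
tool_pos: [0.6033, -0.0711, 0.1284]
ee_rot: [-3.141, 0.0, 0.245]
wrist_force: [-0.1, 0.1, -0.7]
width: 0.0658
finger_force: 30.0
```

```bash
python3 - <<'E'
from h import *
for _ in range(2):
    o=get_obs(); print(o["time"],o["tool_pos"],o["width"],o["finger_force"],o["wrist_force"])
    look(("wrist",),["enamel_bowl","blue_coaster"])
look(("scene","side"),["enamel_bowl","blue_coaster","yellow_coaster"])
p,d=snapshot("wrist"); cv2.imwrite("pics/w6.png",p[:,:,::-1])
E
```

```text
21.55 [ 0.60330668 -0.07113367  0.1284339 ] 0.06580015046591302 29.999665869399905 [-0.06540781  0.14927086 -0.67539948]
wrist enamel_bowl    0.68 uv [331. 301.]
wrist blue_coaster   0.70 uv [335. 207.] ell [ 0.606  -0.0729] circ [ 0.6044 -0.0732  0.049 ]
21.7 [ 0.60333031 -0.07039043  0.12855295] 0.06562078053400273 29.999615913257003 [-1.00717206  0.58319424 -0.51525342]
wrist enamel_bowl    0.65 uv [333. 305.]
wrist blue_coaster   0.87 uv [337. 208.] ell [ 0.6058 -0.0734] circ [ 0.6041 -0.0739  0.0492]
scene enamel_bowl    0.90 uv [263. 220.]
scene enamel_bowl    0.72 uv [431. 405.] top 0.6297 0.4368 r 0.0334 n 129 zmax 0.056
scene blue_coaster   0.96 uv [273. 255.] ell [ 0.6071 -0.0695] circ [ 0.6061 -0.0704  0.0497]
scene yellow_coaster 0.60 uv [390. 346.] ell [0.5798 0.3047] circ [0.5787 0.3037 0.0495]
side  enamel_bowl    0.85 uv [106. 367.] top 0.6296 0.4354 r 0.0338 n 156 zmax 0.055
side  enamel_bowl    0.75 uv [298. 170.]
side  enamel_bowl    0.56 uv [294. 295.]
side  blue_coaster   0.82 uv [298. 218.] ell [ 0.5998 -0.0721] circ [ 0.6005 -0.0732  0.0499]
side  yellow_coaster 0.71 uv [298. 217.] ell [ 0.601  -0.0717] circ [ 0.6019 -0.0728  0.051 ]
side  yellow_coaster 0.67 uv [185. 341.] ell [0.5761 0.3047] circ [0.5771 0.3034 0.0505]
```

View pics/w6.png

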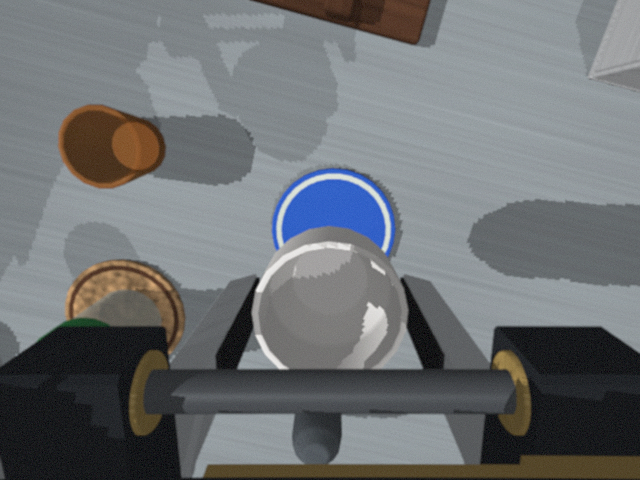

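The bowl (330,305) is held level just above blue (335,215). Lower it with a final small correction.

move_arm(steps=[0,0,0,0.001,-0.002,-0.015,0.6,0,0,0,0.001,-0.002,-0.04,0.6,0,0,0,0.001,-0.002,-0.065,0.6,0,0,0,0.001,-0.002,-0.085,0.6,0,0,0,0.001,-0.002,-0.098,0.6,0,0,0,0.001,-0.002,-0.104,0.6,0,0,0,0.001,-0.002,-0.107,0.6,0,0,0,0.001,-0.002,-0.108,0.6,0,0,0,0.001,-0.002,-0.108,0.6])

```text
time: 23.2
tool_pos: [0.6051, -0.0738, 0.0215]
ee_rot: [3.141, -0.002, 0.245]
wrist_force: [1.1, 0.0, 0.1]
width: 0.0654
finger_force: 30.0
```

```bash
python3 - <<'E'
from h import *
for _ in range(2):
    look(("wrist","scene","side"),["enamel_bowl","blue_coaster"])
    o=get_obs(); print(o["time"],o["tool_pos"],o["width"],o["finger_force"],o["wrist_force"])
E
```

```text
wrist enamel_bowl    0.84 uv [333. 302.] top 0.6050 -0.0734 r 0.0335 n 4319 zmax 0.148
wrist blue_coaster   0.69 uv [330. 224.] ell [ 0.6155 -0.0724] circ [ 0.6075 -0.0739  0.0469]
scene enamel_bowl    0.96 uv [430. 404.] top 0.6297 0.4367 r 0.0333 n 131 zmax 0.055
scene enamel_bowl    0.89 uv [265. 246.] top 0.6080 -0.0716 r 0.0326 n 91 zmax 0.061
scene blue_coaster   0.76 uv [272. 260.] ell [ 0.6083 -0.0697] circ [ 0.6083 -0.0698  0.0486]
side  enamel_bowl    0.97 uv [103. 369.] top 0.6297 0.4355 r 0.0337 n 172 zmax 0.056
side  enamel_bowl    0.84 uv [300. 203.] top 0.5963 -0.0777 r 0.0350 n 123 zmax 0.152
side  blue_coaster   0.57 uv [302. 223.] ell [ 0.599  -0.0723] circ [ 0.5992 -0.0728  0.0498]
23.65 [ 0.60436328 -0.0736431   0.02067738] 0.06557385756277423 29.99962323345244 [-0.2641588   0.23101626 -1.3616488 ]
wrist enamel_bowl    0.83 uv [328. 306.] top 0.6033 -0.0737 r 0.0335 n 4074 zmax 0.148
scene enamel_bowl    0.87 uv [267. 246.] top 0.6067 -0.0718 r 0.0339 n 93 zmax 0.140
scene enamel_bowl    0.80 uv [431. 406.] top 0.6293 0.4367 r 0.0331 n 121 zmax 0.055
scene enamel_bowl    0.72 uv [389. 347.]
scene enamel_bowl    0.72 uv [236. 181.]
scene blue_coaster   0.91 uv [270. 258.] ell [ 0.6101 -0.0677] circ [ 0.6078 -0.0696  0.0494]
side  enamel_bowl    0.76 uv [106. 367.] top 0.6292 0.4352 r 0.0340 n 192 zmax 0.056
side  enamel_bowl    0.62 uv [299. 204.] top 0.5925 -0.0778 r 0.0326 n 112 zmax 0.138
side  blue_coaster   0.90 uv [298. 223.] ell [ 0.5993 -0.0706] circ [ 0.6    -0.0716  0.0506]
24.1 [ 0.60426755 -0.07360832  0.02045398] 0.06598436918785822 29.99976041726768 [-0.03426939  0.05592477 -0.45562006]
```

move_arm(steps=[0,0,0,0,0,-0.001,0.6,0,0,0,0,0,-0.0015,0.6,0,0,0,0,0,-0.0015,0.8,0,0,0,0,0,-0.0015,1,0,0,0,0,0,-0.0015,1,0,0,0,0,0,0.015,1,0,0,0,0,0,0.04,1,0,0,0,0,0,0.07,1,0,0,0,-0.02,0.025,0.1,1,0,0,0,-0.05,0.06,0.11,1,0,0,0,-0.08,0.1,0.11,1,0,0,0,-0.1,0.13,0.11,1])

```text
time: 25.3
tool_pos: [0.5031, 0.058, 0.1317]
ee_rot: [-3.141, -0.002, 0.245]
wrist_force: [0.4, 0.4, -0.9]
width: 0.0937
finger_force: 0.0
```

move_arm(steps=[0,0,0,-0.013,0.015,0,1,0,0,0,-0.017,0.02,0,1,0,0,0,-0.017,0.02,0,1,0,0,0,-0.017,0.02,0,1])

```text
time: 25.7
tool_pos: [0.488, 0.0757, 0.1306]
ee_rot: [3.141, -0.001, 0.244]
wrist_force: [-0.2, -0.1, 0.7]
width: 0.0943
finger_force: 0.0
```

```bash
python3 - <<'E'
from h import *
look(("wrist",),["acrylic_jar","cork_coaster"]);look(("wrist",),["acrylic_jar","cork_coaster"])
o=get_obs(); print(o["time"],o["tool_pos"],o["width"],o["finger_force"],o["wrist_force"])
look(("scene","side"),["enamel_bowl","blue_coaster"])
E
```

```text
wrist acrylic_jar    0.67 uv [331. 253.] top 0.4872 0.0754 r 0.0296 n 6675 zmax 0.086
wrist cork_coaster   0.76 uv [316. 202.] ell [0.4906 0.0805] circ [0.4888 0.08   0.0491]
wrist acrylic_jar    0.84 uv [329. 251.] top 0.4871 0.0756 r 0.0297 n 6678 zmax 0.086
wrist cork_coaster   0.85 uv [314. 199.] ell [0.491  0.0811] circ [0.4889 0.0805 0.0492]
26.0 [0.48764754 0.07577023 0.13028346] 0.09386219791757376 0.0 [-0.67916973 -0.08501397 -0.95512106]
scene enamel_bowl    0.88 uv [431. 400.] top 0.6296 0.4371 r 0.0333 n 128 zmax 0.055
scene enamel_bowl    0.77 uv [268. 244.] top 0.6042 -0.0715 r 0.0340 n 138 zmax 0.060
scene blue_coaster   0.88 uv [272. 258.] ell [ 0.609  -0.0685] circ [ 0.608  -0.0692  0.0482]
scene blue_coaster   0.60 uv [414. 284.] ell [0.4122 0.2464] circ [0.4119 0.2453 0.0368]
side  enamel_bowl    0.69 uv [105. 366.] top 0.6288 0.4352 r 0.0345 n 185 zmax 0.056
side  blue_coaster   0.59 uv [312. 226.] ell [ 0.5749 -0.0763] circ [ 0.5924 -0.0765  0.0444]
```

Descend on the jar cap and grip.

move_arm(steps=[0,0,0,0,0,-0.02,1,0,0,0,0,0,-0.045,1,0,0,0,0,0,-0.068,1,0,0,0,0,0,-0.082,1,0,0,0,0,0,-0.087,1,0,0,0,0,0,-0.087,1,0,0,0,0,0,-0.087,0.85,0,0,0,0,0,-0.087,0.75,0,0,0,0,0,-0.087,0.68,0,0,0,0,0,-0.087,0.62,0,0,0,0,0,-0.087,0.5,0,0,0,0,0,-0.087,0.5])

```text
time: 27.5
tool_pos: [0.4877, 0.0761, 0.044]
ee_rot: [3.141, -0.001, 0.245]
wrist_force: [0.1, -1.4, 2.9]
width: 0.0586
finger_force: 30.0
```

move_arm(steps=[0,0,0,0,0,0.01,0.5,0,0,0,0,0,0.03,0.5,0,0,0,0,0,0.06,0.5,0,0,0,0.008,0.02,0.085,0.5,0,0,0,0.02,0.05,0.1,0.5,0,0,0,0.034,0.085,0.1,0.5,0,0,0,0.048,0.12,0.1,0.5,0,0,0,0.062,0.155,0.1,0.5,0,0,0,0.075,0.187,0.1,0.5,0,0,0,0.085,0.212,0.1,0.5,0,0,0,0.09,0.224,0.1,0.5,0,0,0,0.091,0.228,0.1,0.5])

```text
time: 28.7
tool_pos: [0.5781, 0.3052, 0.1429]
ee_rot: [3.141, 0.001, 0.246]
wrist_force: [-0.6, 0.1, -1.5]
width: 0.0586
finger_force: 30.0
```

```bash
python3 - <<'E'
from h import *
for _ in range(2):
    look(("wrist",),["yellow_coaster"])
    o=get_obs(); print(o["time"],o["tool_pos"],o["width"],o["finger_force"],o["wrist_force"])
look(("scene","side"),["yellow_coaster","cork_coaster"])
E
```

```text
wrist yellow_coaster 0.79 uv [329. 207.] ell [0.581  0.3035] circ [0.579  0.303  0.0491]
28.8 [0.57800758 0.30398415 0.14330749] 0.058444450250989086 29.99967098236084 [ 0.13868699  0.10472232 -1.62793935]
wrist yellow_coaster 0.58 uv [329. 206.] ell [0.581  0.3031] circ [0.5791 0.3027 0.0492]
28.9 [0.57808272 0.30318398 0.14368731] 0.05893390747401221 29.999562799930573 [ 0.5034966  -0.12396108 -1.19052327]
scene yellow_coaster 0.87 uv [386. 348.] ell [0.5806 0.3047] circ [0.5795 0.3037 0.0501]
scene cork_coaster   0.97 uv [350. 264.] ell [0.4927 0.0829] circ [0.4918 0.082  0.0495]
scene cork_coaster   0.49 uv [267. 245.] ell [ 0.5908 -0.0919] circ [ 0.5894 -0.0908  0.0401]
side  yellow_coaster 0.55 uv [183. 341.] ell [0.5757 0.3044] circ [0.5768 0.3031 0.0515]
side  cork_coaster   0.97 uv [296. 285.] ell [0.4848 0.0815] circ [0.4856 0.0804 0.0506]
```

Well aligned with yellow. Lower and release.

move_arm(steps=[0,0,0,0,0,-0.015,0.5,0,0,0,0,0,-0.04,0.5,0,0,0,0,0,-0.062,0.5,0,0,0,0,0,-0.08,0.5,0,0,0,0,0,-0.09,0.5,0,0,0,0,0,-0.095,0.5,0,0,0,0,0,-0.098,0.5,0,0,0,0,0,-0.099,0.5,0,0,0,0,0,-0.0995,0.5,0,0,0,0,0,-0.0995,0.5])

```text
time: 30.2
tool_pos: [0.5789, 0.3046, 0.045]
ee_rot: [-3.141, -0.002, 0.245]
wrist_force: [-0.1, -0.1, -0.6]
width: 0.0587
finger_force: 30.0
```

move_arm(steps=[0,0,0,0,0,-0.0005,0.5,0,0,0,0,0,-0.001,0.55,0,0,0,0,0,-0.001,0.8,0,0,0,0,0,-0.001,1,0,0,0,0,0,-0.001,1,0,0,0,0,0,-0.001,1,0,0,0,0,0,0.015,1,0,0,0,0,0,0.04,1,0,0,0,0,0,0.07,1,0,0,0,0,0,0.1,1,0,0,0,-0.005,-0.03,0.12,1,0,0,0,-0.01,-0.07,0.13,1])

```text
time: 31.4
tool_pos: [0.5694, 0.2356, 0.1784]
ee_rot: [-3.141, -0.006, 0.248]
wrist_force: [0.4, -0.9, -0.3]
width: 0.0941
finger_force: 0.0
```

```bash
python3 - <<'E'
from h import *
o=get_obs(); print(o["time"],o["tool_pos"],o["width"],o["finger_force"],o["wrist_force"])
look(("wrist",),["acrylic_jar","yellow_coaster","cork_coaster"])
look(("scene","side"),["acrylic_jar","yellow_coaster","salt_cellar","cork_coaster"])
E
```

```text
31.4 [0.5693744  0.23555307 0.17839933] 0.09412282155741235 0.0 [ 0.37183788 -0.91627833 -0.2783293 ]
wrist acrylic_jar    0.88 uv [246. 205.] top 0.5791 0.2960 r 0.0294 n 5090 zmax 0.087
wrist yellow_coaster 0.79 uv [282. 170.] ell [0.5813 0.295 ] circ [0.5796 0.2947 0.0495]
wrist cork_coaster   0.93 uv [433. 336.] ell [0.4839 0.0912] circ [0.4865 0.0857 0.0401]
scene acrylic_jar    0.94 uv [392. 338.] top 0.5783 0.3045 r 0.0299 n 615 zmax 0.088
scene yellow_coaster 0.61 uv [382. 353.] ell [0.5809 0.3048] circ [0.5796 0.3037 0.0482]
scene salt_cellar    0.58 uv [248. 171.] top 0.4849 -0.2985 r 0.0326 n 301 zmax 0.084
scene cork_coaster   0.57 uv [341. 264.] ell [0.4946 0.0846] circ [0.493  0.0836 0.0494]
side  acrylic_jar    0.66 uv [179. 327.] top 0.5776 0.3034 r 0.0310 n 789 zmax 0.088
side  yellow_coaster 0.94 uv [190. 350.] ell [0.5758 0.3047] circ [0.5767 0.3034 0.0503]
side  salt_cellar    0.79 uv [392. 183.]
side  salt_cellar    0.56 uv [297. 225.]
side  cork_coaster   0.56 uv [296. 287.] ell [0.4852 0.082 ] circ [0.486  0.0808 0.05  ]
```

move_arm(steps=[0,0,0,-0.006,-0.04,0,1,0,0,0,-0.013,-0.085,0,1,0,0,0,-0.021,-0.133,0,1,0,0,0,-0.029,-0.181,0,1,0,0,0,-0.037,-0.229,0,1,0,0,0,-0.045,-0.277,0,1,0,0,0,-0.052,-0.325,0,1,0,0,0,-0.06,-0.373,0,1,0,0,0,-0.068,-0.42,0,1,0,0,0,-0.076,-0.465,0,1,0,0,0,-0.082,-0.505,-0.01,1,0,0,0,-0.085,-0.53,-0.02,1])

```text
time: 33.3
tool_pos: [0.4826, -0.2987, 0.1541]
ee_rot: [3.14, -0.0, 0.242]
wrist_force: [0.1, 0.2, 0.1]
width: 0.0938
finger_force: 0.0
```

move_arm(steps=[0,0,0,-0.001,-0.005,-0.01,1,0,0,0,-0.001,-0.005,-0.02,1,0,0,0,-0.001,-0.005,-0.03,1,0,0,0,-0.001,-0.005,-0.03,1])

```text
time: 33.7
tool_pos: [0.4818, -0.2984, 0.122]
ee_rot: [-3.138, 0.002, 0.247]
wrist_force: [0.3, 0.0, 0.5]
width: 0.0937
finger_force: 0.0
```

```bash
python3 - <<'E'
from h import *
for _ in range(2):
    look(("wrist",),["salt_cellar"])
    o=get_obs(); print(o["time"],o["tool_pos"],o["width"],o["wrist_force"])
look(("scene","side"),["acrylic_jar","yellow_coaster","enamel_bowl","blue_coaster","cork_coaster","steel_shaker","spice_tin","tealight"])
E
```

```text
wrist salt_cellar    0.58 uv [336. 249.] top 0.4839 -0.3010 r 0.0309 n 7213 zmax 0.086
33.8 [ 0.48265251 -0.2993138   0.12397198] 0.09401652400630445 [0.02911916 0.33428524 0.69974328]
wrist salt_cellar    0.85 uv [331. 250.] top 0.4834 -0.3014 r 0.0311 n 7123 zmax 0.086
33.9 [ 0.48296167 -0.29998424  0.12482011] 0.09397752310124875 [ 0.03984706 -0.10404877 -0.47207226]
scene acrylic_jar    0.63 uv [395. 337.] top 0.5787 0.3041 r 0.0303 n 612 zmax 0.089
scene yellow_coaster 0.58 uv [271. 259.] ell [ 0.6098 -0.0681] circ [ 0.609  -0.069   0.0489]
scene enamel_bowl    0.96 uv [433. 404.] top 0.6296 0.4367 r 0.0333 n 114 zmax 0.055
scene enamel_bowl    0.83 uv [270. 245.] top 0.6041 -0.0713 r 0.0341 n 140 zmax 0.060
scene blue_coaster   0.56 uv [272. 260.] ell [ 0.6078 -0.0695] circ [ 0.6072 -0.07    0.049 ]
scene cork_coaster   0.82 uv [348. 263.] ell [0.493 0.084] circ [0.492  0.083  0.0502]
scene steel_shaker   0.90 uv [307. 209.] top 0.4520 -0.0957 r 0.0156 n 76 zmax 0.072
scene spice_tin      0.86 uv [416. 284.] top 0.4231 0.2501 r 0.0246 n 299 zmax 0.053
scene tealight       0.82 
[... 227 characters left out ...]
9
side  yellow_coaster 0.95 uv [194. 349.] ell [0.5766 0.3041] circ [0.5771 0.303  0.0503]
side  enamel_bowl    0.77 uv [294. 204.] top 0.6014 -0.0733 r 0.0347 n 205 zmax 0.063
side  enamel_bowl    0.64 uv [108. 366.] top 0.6299 0.4352 r 0.0337 n 189 zmax 0.055
side  blue_coaster   0.58 uv [300. 223.] ell [ 0.5993 -0.0719] circ [ 0.6002 -0.073   0.0508]
side  cork_coaster   0.88 uv [295. 286.] ell [0.4852 0.0819] circ [0.4861 0.0807 0.0504]
side  steel_shaker   0.72 uv [359. 233.] top 0.4476 -0.0974 r 0.0170 n 128 zmax 0.076
side  spice_tin      0.87 uv [265. 356.] top 0.4202 0.2480 r 0.0248 n 557 zmax 0.053
side  tealight       0.64 uv [241. 245.] top 0.6295 0.0895 r 0.0277 n 180 zmax 0.058
```

move_arm(steps=[0,0,0,0.001,0,-0.02,1,0,0,0,0.001,0,-0.045,1,0,0,0,0.001,0,-0.07,1,0,0,0,0.001,0,-0.086,1,0,0,0,0.001,0,-0.093,1,0,0,0,0.001,0,-0.093,1,0,0,0,0.001,0,-0.093,0.85,0,0,0,0.001,0,-0.093,0.75,0,0,0,0.001,0,-0.093,0.7,0,0,0,0.001,0,-0.093,0.65,0,0,0,0.001,0,-0.093,0.5,0,0,0,0.001,0,-0.093,0.5])

```text
time: 36.0
tool_pos: [0.4837, -0.3011, 0.0317]
ee_rot: [3.14, -0.001, 0.245]
wrist_force: [-0.2, -0.6, 2.5]
width: 0.0614
finger_force: 30.0
```

move_arm(steps=[0,0,0,0,0,0.01,0.5,0,0,0,0,0,0.03,0.5,0,0,0,0,0,0.06,0.5,0,0,0,0,0,0.09,0.5,0,0,0,0,0.015,0.115,0.5,0,0,0,0,0.045,0.12,0.5,0,0,0,0.001,0.085,0.12,0.5,0,0,0,0.002,0.125,0.12,0.5,0,0,0,0.003,0.165,0.12,0.5,0,0,0,0.004,0.205,0.12,0.5,0,0,0,0.005,0.245,0.12,0.5,0,0,0,0.005,0.285,0.12,0.5])

```text
time: 37.2
tool_pos: [0.4876, -0.0139, 0.1509]
ee_rot: [-3.141, 0.001, 0.245]
wrist_force: [0.2, -0.4, -2.3]
width: 0.0615
finger_force: 30.0
```

move_arm(steps=[0,0,0,0,0.035,0,0.5,0,0,0,0,0.065,0,0.5,0,0,0,0,0.085,0,0.5,0,0,0,0,0.095,0,0.5,0,0,0,0,0.097,0,0.5,0,0,0,0,0.097,0,0.5,0,0,0,0,0.097,0,0.5,0,0,0,0,0.097,0,0.5])

```text
time: 38.0
tool_pos: [0.4884, 0.0804, 0.151]
ee_rot: [3.141, 0.0, 0.243]
wrist_force: [0.2, 0.0, -2.6]
width: 0.0613
finger_force: 30.0
```

```bash
python3 - <<'E'
from h import *
for _ in range(3):
    look(("wrist",),["cork_coaster"])
    o=get_obs(); print(o["time"],o["tool_pos"],o["width"],o["wrist_force"])
look(("scene","side"),["cork_coaster"])
p,d=snapshot("wrist"); cv2.imwrite("pics/w7.png",p[:,:,::-1])
E
```

```text
wrist cork_coaster   0.81 uv [333. 204.] ell [0.4914 0.0811] circ [0.4895 0.0806 0.049 ]
38.1 [0.48836303 0.08062183 0.15097604] 0.06146322083020812 [ 1.04069672 -0.66258588 -2.04113986]
wrist cork_coaster   0.84 uv [332. 203.] ell [0.4908 0.081 ] circ [0.4889 0.0805 0.0491]
38.2 [0.48836942 0.08085719 0.15105068] 0.061371916893057855 [-0.37706007  0.50491037 -2.13786063]
wrist cork_coaster   0.68 uv [334. 204.] ell [0.49   0.0809] circ [0.4884 0.0805 0.0492]
38.3 [0.48832698 0.08109882 0.15102819] 0.06210466129283781 [-0.05446978 -0.38482464 -1.63421668]
scene cork_coaster   0.56 uv [346. 260.] ell [0.4915 0.0837] circ [0.4905 0.0827 0.0505]
side  cork_coaster   0.59 uv [294. 284.] ell [0.4846 0.0821] circ [0.4854 0.081  0.0508]
```

View pics/w7.png

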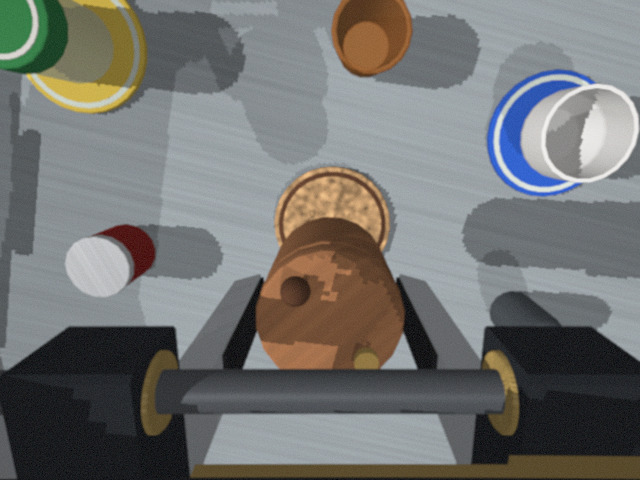

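The salt cellar (330,300) is held upright over the cork (333,215). Jar on yellow (20,35) and bowl on blue (580,130) both stand. Set the cellar down.

move_arm(steps=[0,0,0,0.0005,0.0005,-0.015,0.5,0,0,0,0.0005,0.0005,-0.04,0.5,0,0,0,0.0005,0.0005,-0.067,0.5,0,0,0,0.0005,0.0005,-0.09,0.5,0,0,0,0.0005,0.0005,-0.105,0.5,0,0,0,0.0005,0.0005,-0.113,0.5,0,0,0,0.0005,0.0005,-0.117,0.5,0,0,0,0.0005,0.0005,-0.1185,0.5,0,0,0,0.0005,0.0005,-0.1195,0.5,0,0,0,0.0005,0.0005,-0.1195,0.5])

```text
time: 39.55
tool_pos: [0.4895, 0.0819, 0.0323]
ee_rot: [3.141, -0.002, 0.245]
wrist_force: [-0.2, 0.6, -2.3]
width: 0.0615
finger_force: 30.0
```

move_arm(steps=[0,0,0,0,0,-0.0005,0.5,0,0,0,0,0,-0.001,0.58,0,0,0,0,0,-0.001,0.8,0,0,0,0,0,-0.001,1,0,0,0,0,0,-0.001,1,0,0,0,0,0,-0.001,1,0,0,0,0,0,0.015,1,0,0,0,0,0,0.04,1,0,0,0,0,0,0.07,1,0,0,0,0,0,0.11,1,0,0,0,-0.02,-0.03,0.15,1,0,0,0,-0.05,-0.07,0.17,1])

```text
time: 40.75
tool_pos: [0.4443, 0.0173, 0.2021]
ee_rot: [3.14, -0.005, 0.248]
wrist_force: [0.2, -0.9, 1.3]
width: 0.0939
finger_force: 0.0
```

move_arm(steps=[0,0,0,-0.03,-0.04,0.01,1,0,0,0,-0.06,-0.08,0.02,1,0,0,0,-0.08,-0.11,0.02,1,0,0,0,-0.08,-0.12,0.02,1,0,0,0,-0.08,-0.12,0.02,1])

```text
time: 41.25
tool_pos: [0.3628, -0.1036, 0.2186]
ee_rot: [3.141, -0.001, 0.242]
wrist_force: [0.6, 0.8, 0.3]
width: 0.0938
finger_force: 0.0
```

```bash
python3 - <<'E'
from h import *
o=get_obs(); print(o["time"],o["tool_pos"],o["width"],o["wrist_force"])
look(("scene","side"))
p,d=snapshot("scene"); cv2.imwrite("pics/s9.png",p[:,:,::-1])
E
```

```text
41.25 [ 0.3628099  -0.1036468   0.21860207] 0.09378801505747504 [0.56672638 0.81970775 0.31563084]
scene salt_cellar    0.61 uv [347. 258.] top 0.4899 0.0845 r 0.0316 n 454 zmax 0.085
scene enamel_bowl    0.68 uv [433. 404.] top 0.6296 0.4368 r 0.0334 n 129 zmax 0.055
scene enamel_bowl    0.60 uv [269. 244.] top 0.6058 -0.0721 r 0.0341 n 148 zmax 0.059
scene acrylic_jar    0.80 uv [394. 338.] top 0.5775 0.3042 r 0.0302 n 622 zmax 0.088
scene cork_coaster   0.75 uv [342. 267.] ell [0.4941 0.084 ] circ [0.493 0.083 0.049]
scene blue_coaster   0.92 uv [271. 260.] ell [ 0.6085 -0.0689] circ [ 0.6077 -0.0697  0.0499]
scene yellow_coaster 0.58 uv [384. 353.] ell [0.5798 0.3047] circ [0.579  0.3038 0.0507]
scene spare_mat      0.75 uv [259. 140.] ell [ 0.3592 -0.4209] circ [ 0.3588 -0.4214  0.0519]
scene spare_mat      0.62 uv [250. 182.] ell [ 0.4859 -0.298 ] circ [ 0.4852 -0.2988  0.0502]
scene spare_mat      0.60 uv [192. 188.] ell [ 0.6194 -0.3916] circ [ 0.6186 -0.3922  0.0522]
scene steel_shaker   0.56 uv [307. 209.] top 0.4528 -0.0957 r 0.0158 n 79 zmax 0.073
scene spice_tin      0.6
[... 854 characters left out ...]
spare_mat      0.74 uv [469. 176.] ell [ 0.3504 -0.4234] circ [ 0.351  -0.4244  0.0497]
side  spare_mat      0.72 uv [387. 182.] ell [ 0.4858 -0.2946] circ [ 0.4802 -0.2994  0.0493]
side  spare_mat      0.62 uv [300. 299.] ell [0.4852 0.0838] circ [0.4859 0.0828 0.0488]
side  spare_mat      0.59 uv [292. 276.] ell [0.5053 0.0622] circ [0.5068 0.0611 0.0493]
side  steel_shaker   0.59 uv [362. 232.] top 0.4474 -0.0952 r 0.0172 n 126 zmax 0.074
side  steel_shaker   0.44 uv [291. 275.] top 0.4879 0.0831 r 0.0321 n 651 zmax 0.086
side  spice_tin      0.56 uv [267. 358.] top 0.4201 0.2490 r 0.0245 n 542 zmax 0.055
side  tealight       0.81 uv [240. 245.] top 0.6293 0.0887 r 0.0274 n 208 zmax 0.058
```

View pics/s9.png

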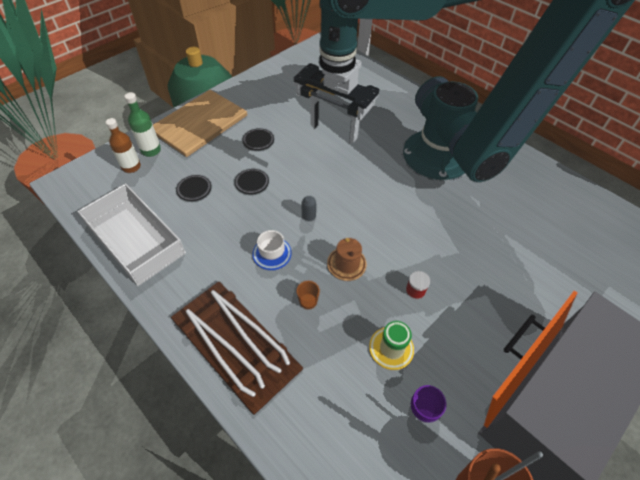

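The final picture shows the bowl on blue (271,250), the cellar on cork (347,258) and the jar on yellow (393,345). All three are upright and within a few mm of centre, and the bystanders haven't moved.

```bash
python3 -c "
from bench import *
print(close_job())"
```

```text
the job is handed in; nothing more can be done
None
```

The job is handed in at about 42 s: the salt cellar is on cork, the bowl on blue and the green-capped jar on yellow, all upright, let go and within a few mm of centre, and the shaker, tin and tealight have not moved.

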